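# Hang the wet-moulding frames on the sprung drying hook in size order

## Task

Two damp plywood moulding frames stand on the bench and the largest of the set already hangs on the sprung drying hook. Hang the other two in front of it so they dry clamped flat and every size can be seen: first the middle one, then, with that let go, the small one, each passed over the hook's raised nose, pressed back gently just far enough against the spring (without ramming the spring against its stop) and let down on the rod behind the nose. Finish with all three hanging upright on the rod, face to face from large at the back to small at the nose, held by the spring, with the other things on the bench left where they are.

Things in the scene. Friction and masses are not known exactly. Their poses are not given: they have to be found in the camera images.
- stand: Fixed steel drying stand. Origin on the bench under the middle of its upright post (36 mm square, 190 mm tall), z up. Its hook, a level rod ending in a raised nose, leaves the post towards the stand's own -x (at yaw 0 towards the robot), at y = 0. Above rod and nose all is open. Base plate 10 mm thick, from x = -115 to +35 mm, 90 mm wide.
- rod (a point): Point on the axis of the hook's round rod, at x = -60, y = 0, z = 160 mm of the stand; axes as the stand's, the rod runs along x. The rod is 10 mm thick; a frame resting on it has its hole centre 6 mm below this axis.
- nose (a point): Foremost end of the hook's raised round nose, on the nose's own axis: x = -129, y = 0, z = 163 mm of the stand, axes as the stand's. The nose tapers from 7 mm here to 16 mm across 8 mm further back (x = -121) and ends with a flat back at x = -113 mm, the stop that holds the stack. It is flush with the rod below and stands 6 mm above the rod's top.
- pusher: Sprung 40 mm steel disc on the rod; origin at the centre of its front face, axes as the stand's. Slides along the stand's +x. Unpressed its face is at x = -60 mm (53 mm from the nose's back) with 2 N; 0.18 N more per mm; hard stop after 33.5 mm, at 8 N. Three frames take 84 mm, so they press it 31 mm in and 2.5 mm is left to get the last one behind the nose. Never press it above 25 N.
- frame_large: Largest plywood wet-moulding frame, an upright board 70 mm wide (own y), 120 mm tall (z), 28 mm thick (x), with a rectangular opening and, centred above it, a round 22 mm hanging hole right through its thickness. Origin at the centre of its underside, middle of its thickness; hole centre 100 mm above the origin, 20 mm below the top. It hangs loose on the rod at the start. Front and back are alike.
- frame_middle: Middle frame, made alike: 60 mm wide (y), 104 mm tall (z), 28 mm thick (x), 22 mm hanging hole through the thickness, centred 84 mm above the origin and 20 mm below the top. Origin at the centre of its underside. Stands upright on the bench; about 0.12 kg. Front and back are alike.
- frame_small: Small frame, made alike: 50 mm wide (y), 88 mm tall (z), 28 mm thick (x), 22 mm hanging hole through the thickness, centred 68 mm above the origin and 20 mm below the top. Origin at the centre of its underside. Stands upright on the bench; about 0.09 kg. Front and back are alike. The frames on the hook are wider: a finger that reaches past its back face would push or turn them.
- task_lamp: Desk lamp clamped to the bench's back left corner and folded back out of the way; solid. Its column stands at the very corner, about 85 mm behind and left (in x and y) of this origin; its shade hangs above that corner, 0.55 to 0.75 m over the bench, nowhere nearer to the robot's axis than 0.54 m. An arm that comes from the left should pass it drawn in.
- plug: Bystander: hardwood moulding plug on a thin foot, 46x60x20 mm; origin at the centre of its underside.
- needle_tin: Bystander: flat green and white tin, 41x75x16 mm; origin at the centre of its underside.
- dye_walnut: Bystander: dark brown dye bottle with a black cap, 42 mm across, 62 mm tall; origin at the centre of its underside.
Not all that is in view belongs to the job. What is shaped like the frame_small but green is not meant.

How it is judged:
By the outcome, as a careful person would: the job done as asked, in the order asked, and still so for the second after the job is handed in, with the robot touching nothing.
It also fails if it takes over 67 s, if anything falls off the work surface, if the arm or the gripper's body presses on something with over 40 N, if the wrist force passes 120 N, or if a joint passes its speed limit or range.

## Robot

A 6-joint arm with a two-finger parallel gripper is mounted at the origin on the work surface; the furniture and walls round the work are solid. World frame = base frame: x ahead of the robot, y to its left, z up, the work surface at z = 0. Lengths are in mm, angles in rad, forces in N, time in s.
With the tool pointing down it reaches from about 375 to 900 mm from the base axis. Payload 3.1 kg.
Tool frame: the origin (TCP) lies midway between the tips of the shut fingers; the grasp point (between the pads) lies 19 mm behind it; z points along the fingers, y is the line along which they close (so a half turn about z gives the same grasp; the last joint's range is limited). The gripper opens to 85 mm and grips with 20 to 120 N. Pads are 22 mm wide; open, the fingers measure 114 mm over their backs; the gripper's body (76 mm by 85 mm) begins 54 mm behind the grasp point. The pads swing forward as they close: fully open they stand 13 mm farther back than shut.
Start: joints at [1.121, 0.527, 1.433, -0, 1.181, -0.178], TCP at [167.751, 602.044, 231.31] pointing down, gripper open.
Joint ranges: [-3.08, 3.08], [-0.75, 2.2], [0.22, 2.44], [-1.43, 4.57], [0, 2.65], [-2.85, 2.85]. Speed limits (rad/s): [2.79, 2.79, 3.14, 3.14, 3.14, 3.14].

## Interface

Orientations are given as a unit quaternion [w, x, y, z].
In Python, from station import env gives the robot as it stands. Calls block until the motion is done:
- env.move_pose(position, orientation): joint-space move of the TCP to a pose.
- env.line_to(position, rotation=None, v=150, guard=None): straight line of the TCP; rotation=None keeps the orientation; v is the mean speed in mm/s. With guard (N) it stops when the force on the tool has changed by that much, and returns True; else False.
- env.move_j(angles): joint-space move.
- env.ungrasp() and env.clamp(grasp_force=None): open the fingers fully, or close them until they stop; grasp_force is the grip in N (None keeps the last).
- env.pause(seconds).
- env.solve_ik(position, orientation): joint angles nearest the present ones, or None.
- env.get_obs(): the state.
- env.grab_frame(name): name is "side" or "top" or "wrist"; returns a dict with "pixels" (384x512x3 uint8, blue, green, red), "depth" (384x512 float32, mm along the optical axis (not along the pixel's ray), 0 where there is no reading), "fx", "fy", "cx", "cy" (pixels), "origin" and "rotation" of the camera in the world; the wrist camera has in their place "hand_eye" (4x4, takes a point from camera to tool coordinates, whose origin is the TCP and whose axes are the flange's). Camera axes: x right, y down, z forward; pixel columns grow to the right and rows downward; lengths in mm; the calibration is good to about 2 mm. A picture is of the moment at which its call begins: read the wrist's pose just before it.
A pose or a line that the arm cannot do raises env.Unreachable and nothing moves.
- env.finish_job(): hands the job in; it is judged then, once.
Trained networks look in a picture, given as the dict that the camera call returned (one of the last four; its "shot" number tells which), for a name from the list of things; names that differ only in an ending like _2 or _b are one class to them, and where a whole thing is asked for, a point or a joint stands for the part that bears it (a point fixed in the world has none). Each returns a list of dicts, best first, with "conf" (0 to 1); they miss things now and then, are a little off and sometimes report something else, mostly with a low value. They report only what shows in the picture. A call takes as long as a camera call. They do not tell look-alikes from the thing itself.
- env.masks_of(picture, query): "pixels" (384x512 bool, what is visible of it) and "location" ([row, column] in pixels, amid what is visible of it).
- env.mark_of(picture, query): "location" ([row, column] in pixels: a listed point, or the origin of a listed thing).
The state is a dict: "time": time; "joint_pos": joint angles; "joint_vel": joint speeds; "tau": joint torques, N m; "tcp_pos": TCP position; "orientation": TCP orientation; "ft_force": force on the tool from outside, world axes, zero at the start; "wrist_torque": the same for the moment, N m; "grip_width": finger opening in mm; "grasp_force": force on a finger pad.
Only numpy, scipy, OpenCV 4.12 (cv2) and the standard library are available. Lean on these libraries where they do the work, as an engineer would, in place of code of your own. Each camera call takes 0.05 s, during which the arm holds its last target. There are 200 camera calls.

## Working session

There is one attempt and no reset: what is moved stays moved. The work goes in short steps, each a Python script; the robot and the scene stay as the last script left them, time stands still between calls to the robot, and variables do not carry over. Pictures are saved under pics/ and viewed, at most 10 in all, crops included, and the job is handed in when it is done.

```bash
mkdir -p pics; ls; cat > h.py <<'E'
import numpy as np, cv2
from station import env
def world(p,r,c,d):
    x=np.array([(c-p["cx"])/p["fx"]*d,(r-p["cy"])/p["fy"]*d,d])
    return np.array(p["rotation"])@x+np.array(p["origin"])
def cloud(p,m):
    r,c=np.nonzero(m&(p["depth"]>0)); d=p["depth"][r,c]
    X=np.stack([(c-p["cx"])/p["fx"]*d,(r-p["cy"])/p["fy"]*d,d],1)
    return X@np.array(p["rotation"]).T+np.array(p["origin"])
E
python3 - <<'E'
from h import *
for n in("side","top"):
    p=env.grab_frame(n); cv2.imwrite(f"pics/{n}0.png",p["pixels"])
    print(n,np.round(p["origin"]),np.round(p["rotation"],2).tolist(),p["fx"])
    for q in("stand","frame_large","frame_middle","frame_small","pusher","plug","needle_tin","dye_walnut"):
        for m in env.masks_of(p,q)[:3]:
            C=cloud(p,m["pixels"])
            print(q,round(m["conf"],2),np.round(m["location"]),len(C),*(np.round(np.percentile(C,[2,50,98],axis=0)).tolist() if len(C) else []))
    for q in("rod","nose","frame_large","frame_middle","frame_small","stand","pusher"):
        print(q,[(round(m["conf"],2),np.round(m["location"],1).tolist()) for m in env.mark_of(p,q)[:2]])
print(env.get_obs())
E
```

```text
pics
side [  225. -1174.   596.] [-0.53, 0.84, -0.07, 0.05] 395.75196407192266Traceback (most recent call last):
  File "<stdin>", line 7, in <module>
  File "h.py", line 9, in cloud
    return X@np.array(p["rotation"]).T+np.array(p["origin"])
           ~^~~~~~~~~~~~~~~~~~~~~~~~~~
ValueError: matmul: Input operand 1 has a mismatch in its core dimension 0, with gufunc signature (n?,k),(k,m?)->(n?,m?) (size 4 is different from 3)
```

```bash
cat > h.py <<'E'
import numpy as np, cv2
from scipy.spatial.transform import Rotation as R
from station import env
def rot(p): return R.from_quat(p["rotation"],scalar_first=True).as_matrix()
def world(p,r,c,d):
    x=np.array([(c-p["cx"])/p["fx"]*d,(r-p["cy"])/p["fy"]*d,d])
    return rot(p)@x+np.array(p["origin"])
def cloud(p,m):
    r,c=np.nonzero(m&(p["depth"]>0)); d=p["depth"][r,c]
    X=np.stack([(c-p["cx"])/p["fx"]*d,(r-p["cy"])/p["fy"]*d,d],1)
    return X@rot(p).T+np.array(p["origin"])
E
python3 - <<'E'
from h import *
for n in("side","top"):
    p=env.grab_frame(n); cv2.imwrite(f"pics/{n}0.png",p["pixels"])
    np.savez(f"{n}0.npz",**{k:v for k,v in p.items() if not isinstance(v,str)})
    print(n,np.round(p["origin"]),np.round(rot(p),2).tolist(),p["fx"])
    for q in("stand","frame_large","frame_middle","frame_small","pusher","plug","needle_tin","dye_walnut"):
        for m in env.masks_of(p,q)[:3]:
            C=cloud(p,m["pixels"])
            print(q,round(m["conf"],2),np.round(m["location"]),len(C),*(np.round(np.percentile(C,[2,50,98],axis=0)).tolist() if len(C) else []))
    for q in("rod","nose","frame_large","frame_middle","frame_small","stand","pusher"):
        print(q,[(round(m["conf"],2),np.round(m["location"],1).tolist()) for m in env.mark_of(p,q)[:2]])
o=env.get_obs();print(o["time"],o["orientation"],o["tcp_pos"],o["ft_force"])
E
```

```text
side [  225. -1174.   596.] [[0.99, -0.06, 0.16], [-0.16, -0.43, 0.89], [0.02, -0.9, -0.43]] 395.75196407192266
stand 0.78 [206. 309.] 1721 [467.0, -221.0, 5.0] [565.0, -191.0, 64.0] [605.0, -140.0, 191.0]
frame_large 0.92 [187. 285.] 665 [477.0, -216.0, 60.0] [487.0, -210.0, 123.0] [505.0, -147.0, 176.0]
frame_middle 0.95 [234. 239.] 582 [320.0, -340.0, 2.0] [333.0, -336.0, 68.0] [353.0, -282.0, 106.0]
frame_small 0.88 [224. 201.] 388 [235.0, -261.0, 6.0] [249.0, -256.0, 61.0] [266.0, -212.0, 90.0]
frame_small 0.56 [248. 287.] 644 [438.0, -394.0, 3.0] [450.0, -389.0, 57.0] [470.0, -344.0, 90.0]
pusher 0.72 [228. 259.] 212 [383.0, -237.0, 2.0] [404.0, -220.0, 14.0] [432.0, -191.0, 23.0]
pusher 0.46 [171. 296.] 118 [521.0, -196.0, -289.0] [531.0, -183.0, 165.0] [849.0, 842.0, 179.0]
plug 0.65 [226. 255.] 243 [378.0, -235.0, 0.0] [404.0, -216.0, 13.0] [435.0, -163.0, 23.0]
needle_tin 0.67 [279. 303.] 461 [436.0, -482.0, 3.0] [471.0, -462.0, 16.0] [507.0, -431.0, 18.0]
dye_walnut 0.15 [204. 305.] 1638 [467.0, -221.0, 7.0] [565.0, -191.0, 62.0] [605.0, -141.0, 191.0]
rod [(0.74, [173.3, 
[... 1100 characters left out ...]
0] [510.0, -427.0, 19.0]
needle_tin 0.43 [144. 260.] 1269 [467.0, -221.0, -874.0] [566.0, -177.0, 14.0] [917.0, -131.0, 191.0]
dye_walnut 0.63 [139. 304.] 177 [555.0, -315.0, 23.0] [568.0, -296.0, 47.0] [588.0, -280.0, 64.0]
rod [(0.98, [149.5, 263.5])]
nose [(0.87, [171.1, 259.2])]
frame_large [(0.69, [166.2, 263.0]), (0.36, [150.1, 258.3])]
frame_middle [(0.84, [223.8, 303.1])]
frame_small [(0.75, [162.5, 223.2]), (0.72, [183.3, 323.7])]
stand [(0.88, [139.1, 258.3]), (0.24, [143.7, 304.8])]
pusher [(0.74, [166.8, 262.6]), (0.58, [144.4, 258.1])]
1.7 [-1.13019788e-05  1.35471233e-01  9.90781280e-01  7.88458814e-06] [167.7370627  602.05646504 231.31195345] [0.59246314 0.55381391 0.02960966]
```

View pics/side0.png

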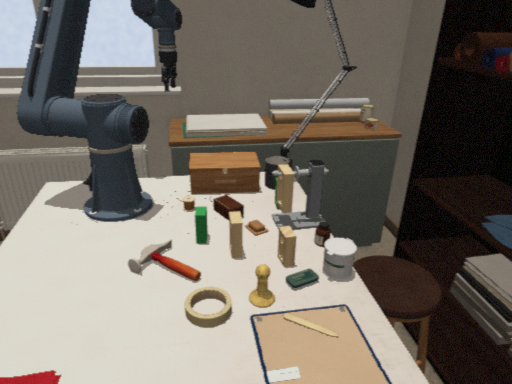

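View pics/top0.png

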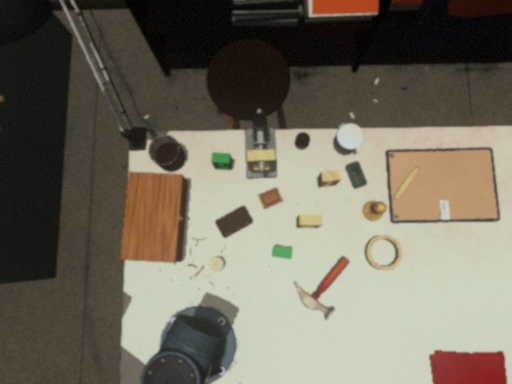

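```bash
python3 - <<'E'
from h import *
o=env.get_obs()
p=env.grab_frame("wrist"); print(np.round(p["hand_eye"],2).tolist(),p["fx"])
Rt=R.from_quat(o["orientation"],scalar_first=True).as_matrix();print(np.round(Rt,2).tolist())
f=lambda q:None if q is None else np.round(q,2).tolist()
print(f(env.solve_ik([130,390,380],o["orientation"])))
for q in([0,1,0,0],[0,0,1,0]):
  for P in([390,-250,420],[337,-308,65],[455,-366,49],[485,-177,144]): print(q,P,f(env.solve_ik(P,q)))
# stand/frames from saved clouds
for n in("side","top"):
    z=dict(np.load(n+"0.npz")); C=cloud(z,np.ones((384,512),bool))
    def box(name,x0,x1,y0,y1,z0,z1):
        m=(C[:,0]>x0)&(C[:,0]<x1)&(C[:,1]>y0)&(C[:,1]<y1)&(C[:,2]>z0)&(C[:,2]<z1)
        r=cv2.minAreaRect(C[m][:,:2].astype(np.float32)); print(n,name,m.sum(),np.round(r[0],1),np.round(r[1],1),round(r[2],1),np.round(np.median(C[m][:,2]),1))
    box("base",440,650,-240,-110,6,14); box("post",560,620,-215,-140,183,195); box("large",465,520,-230,-130,170,180)
    box("mid",300,370,-350,-260,98,108); box("small",420,490,-410,-320,82,92); box("rod",440,480,-195,-155,150,180)
E
```

```text
[[0.0, -0.96, -0.28, 72.4], [1.0, 0.0, 0.0, -0.64], [-0.0, -0.28, 0.96, -142.47], [0.0, 0.0, 0.0, 1.0]] 336.26774116325333
[[-0.96, 0.27, -0.0], [0.27, 0.96, 0.0], [0.0, 0.0, -1.0]]
[0.98, 0.05, 1.7, 0.0, 1.38, -0.32]
[0, 1, 0, 0] [390, -250, 420] [-0.81, 0.11, 1.53, -0.0, 1.5, 0.76]
[0, 1, 0, 0] [337, -308, 65] [-0.99, 0.61, 1.99, -0.0, 0.55, 0.58]
[0, 1, 0, 0] [455, -366, 49] [-0.87, 0.73, 1.67, -0.0, 0.74, 0.7]
[0, 1, 0, 0] [485, -177, 144] [-0.57, 0.51, 1.79, -0.0, 0.84, 1.0]
[0, 0, 1, 0] [390, -250, 420] [-0.81, 0.11, 1.53, -0.0, 1.5, -2.38]
[0, 0, 1, 0] [337, -308, 65] [-0.99, 0.61, 1.99, -0.0, 0.55, -2.56]
[0, 0, 1, 0] [455, -366, 49] [-0.87, 0.73, 1.67, -0.0, 0.74, -2.44]
[0, 0, 1, 0] [485, -177, 144] [-0.57, 0.51, 1.79, -0.0, 0.84, -2.14]
side base 549 [ 542.3 -177.4] [150.5  92.7] 1.8 11.4
side post 94 [ 581.3 -178.2] [32.7 35.8] 4.3 190.8
side large 126 [ 485.9 -179.7] [39.3 73. ] 2.2 175.1
side mid 161 [ 333.9 -308.4] [65.3 28.1] 89.2 104.9
side small 167 [ 454.6 -368. ] [29.5 53.6] 4.6 88.8
side rod 62 [ 467.  -173.6] [37.2 25.9] 88.7 166.8
top base 587 [ 528.7 -176.9] [181.3  91.8] 2.8 9.6
top post 183 [ 584.1 -175.2] [35.  35.1] 7.6 189.2
top large 302 [ 487.7 -178.1] [42.7 69.2] 1.3 173.3
top mid 238 [ 336.3 -306.1] [58.8 27.6] 86.4 103.4
top small 188 [ 456.8 -366.2] [28.5 50.2] 5.2 87.2
top rod 49 [ 472.1 -175.1] [31.3 17.8] 35.8 167.4
```

```bash
cat >> h.py <<'E'
def wcam(o,p):
    T=np.eye(4);T[:3,:3]=R.from_quat(o["orientation"],scalar_first=True).as_matrix();T[:3,3]=o["tcp_pos"]
    T=T@np.array(p["hand_eye"]); p=dict(p); p["rotation"]=R.from_matrix(T[:3,:3]).as_quat(scalar_first=True); p["origin"]=T[:3,3]; return p
def box(C,name,x0,x1,y0,y1,z0,z1):
    m=(C[:,0]>x0)&(C[:,0]<x1)&(C[:,1]>y0)&(C[:,1]<y1)&(C[:,2]>z0)&(C[:,2]<z1)
    if m.sum()<5: print(name,"none");return
    r=cv2.minAreaRect(C[m][:,:2].astype(np.float32)); print(name,m.sum(),np.round(r[0],1),np.round(r[1],1),round(r[2],1),np.round(np.median(C[m][:,2]),1),"pct",np.round(np.percentile(C[m][:,:2],[1,99],axis=0),1).tolist())
def look():
    o=env.get_obs(); return wcam(o,env.grab_frame("wrist"))
def yawq(deg): return (R.from_euler("z",deg,degrees=True)*R.from_quat([0,1,0,0],scalar_first=True)).as_quat(scalar_first=True)
E
python3 - <<'E'
from h import *
o=env.get_obs()
env.move_pose([130,390,380],o["orientation"])
j=np.array(env.get_obs()["joint_pos"]); j[0]=-0.75; j[5]=0.8; env.move_j(j)
env.move_pose([430,-240,330],[0,1,0,0])
p=look(); cv2.imwrite("pics/w1.png",p["pixels"])
np.savez("w1.npz",**{k:v for k,v in p.items() if not isinstance(v,str)})
C=cloud(p,np.ones((384,512),bool))
box(C,"base",440,650,-240,-110,6,14); box(C,"post",560,620,-215,-140,183,195); box(C,"large",465,520,-230,-130,170,180)
box(C,"mid",300,370,-350,-260,98,108); box(C,"small",420,490,-410,-320,82,92); box(C,"nose",440,475,-195,-155,150,180);box(C,"rod",505,565,-190,-165,158,170)
m=env.mark_of(p,"nose"); print([(a["conf"],a["location"]) for a in m])
o=env.get_obs();print(o["time"],o["tcp_pos"],o["ft_force"])
E
```

```text
base 3393 [ 527.5 -179.2] [175.5  90.1] 1.9 9.9 pct [[474.9, -224.1], [614.4, -135.0]]
post 393 [ 569.2 -178.2] [ 5.7 34.9] 2.4 189.1 pct [[566.7, -194.9], [571.4, -161.5]]
large 2843 [ 486.9 -180.4] [43.6 70.4] 1.8 173.8 pct [[467.9, -214.9], [508.5, -145.9]]
mid 1192 [ 336.4 -309.4] [60. 29.] 89.3 103.5 pct [[322.5, -338.8], [350.7, -279.7]]
small 1162 [ 457.  -369.1] [28.4 50.6] 6.4 87.7 pct [[441.9, -393.9], [472.2, -343.7]]
nose 314 [ 465.3 -181.6] [18.5 15.4] 4.3 168.5 pct [[456.6, -189.1], [474.4, -174.2]]
rod 1161 [ 537.1 -177.4] [24.6 55.4] 89.6 167.1 pct [[510.2, -188.9], [562.5, -166.3]]
[(0.68, [147.3, 191.9])]
5.575 [ 429.83021364 -239.11228498  330.43923036] [ 0.78991949  1.12471636 -0.2753796 ]
```

View pics/w1.png

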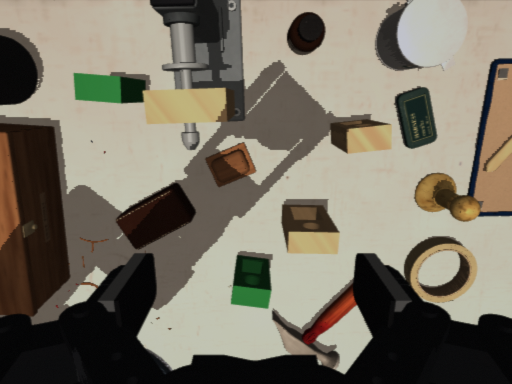

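```bash
cat >> h.py <<'E'
def st(s=""):
    o=env.get_obs(); print(s,round(o["time"],2),"tcp",np.round(o["tcp_pos"],1),"f",np.round(o["ft_force"],1),"w",round(o["grip_width"],1),"gf",round(o["grasp_force"],1)); return o
def held(name):  # cloud in tool frame of the held frame's top face
    o=env.get_obs(); p=wcam(o,env.grab_frame("wrist")); C=cloud(p,np.ones((384,512),bool))
    C=(C-o["tcp_pos"])@R.from_quat(o["orientation"],scalar_first=True).as_matrix()
    return p,C
E
python3 - <<'E'
from h import *
q=yawq(-0.7)
env.move_pose([334.5,-309,190],q)
env.line_to([334.5,-309,65],v=200)
st("down"); env.clamp(60); st("grip")
env.line_to([334.5,-309,240],v=250); o=st("up")
p,C=held("m"); cv2.imwrite("pics/w2.png",p["pixels"])
m=(abs(C[:,0])<35)&(abs(C[:,1])<29)&(C[:,2]>-70)&(C[:,2]<10); 
print(m.sum()); h=np.histogram(C[m][:,2],bins=16,range=(-70,10)); print(h[0])
for z0,z1 in((-45,-34),):
    box(C,"top",-40,40,-45,45,z0,z1); 
C=cloud(p,np.ones((384,512),bool))
box(C,"base",440,650,-240,-110,6,14); box(C,"post",560,620,-215,-140,183,195); box(C,"large",465,520,-230,-130,170,180); box(C,"small",420,490,-410,-320,82,92); box(C,"nose",440,475,-195,-155,150,180)
E
```

```text
down 7.11 tcp [ 335.6 -309.7   65.9] f [-0.6 -0.6  0.4] w 85.2 gf 0.0
grip 7.47 tcp [ 335.1 -309.6   66.4] f [0.4 1.4 6.1] w 59.5 gf 63.5
up 8.32 tcp [ 333.9 -308.1  239.3] f [-0.9  1.3 -1.7] w 59.3 gf 64.6
17994
[  360    22   124    13     0    57 11513  1041   806   554   462   622
  1294   544   422   160]
top 13469 [0.8 0.3] [86.3 30.1] 89.7 -37.4 pct [[-13.0, -33.6], [15.1, 35.0]]
base 2276 [ 469.2 -181.3] [58.4 89.8] 1.2 9.9 pct [[469.6, -225.2], [498.0, -137.9]]
post none
large none
small 2520 [ 456.8 -369. ] [28.3 50.4] 6.3 87.8 pct [[441.6, -393.5], [471.6, -343.7]]
nose 222 [ 458.4 -182.2] [ 5.5 13.9] 6.7 166.4 pct [[455.9, -188.3], [461.2, -176.1]]
```

View pics/w2.png

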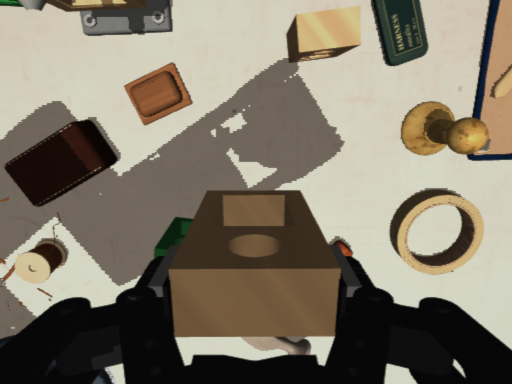

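```bash
python3 - <<'E'
from h import *
q=yawq(1.9)
env.move_pose([421,-183,200],q)
env.line_to([421,-183,145.5],v=150); env.pause(0.3); st("pre")
p,C=held("m"); cv2.imwrite("pics/w3.png",p["pixels"]); np.savez("w3.npz",C=C,pix=p["pixels"])
box(C,"nose(tool)",18,75,-20,20,-34,-5)
box(C,"top(tool)",-40,30,-26,26,-45,-34)
m=(C[:,0]>18)&(C[:,0]<80)&(abs(C[:,1])<20)&(C[:,2]>-34)&(C[:,2]<-5)
N=C[m]
for a in range(18,60,4):
    s=N[(N[:,0]>=a)&(N[:,0]<a+4)]
    if len(s)>5: print(a,len(s),np.round(np.percentile(s[:,1],[3,97]),1),"ztop",round(np.percentile(s[:,2],3),1))
E
```

```text
pre 9.86 tcp [ 421.4 -183.4  146.3] f [-0.3 -0.5 -0.8] w 59.0 gf 64.6
nose(tool) 8039 [54.7 -0. ] [40.  40.6] 90.0 -27.2 pct [[36.5, -19.5], [75.0, 19.4]]
top(tool) 10472 [0.7 0. ] [52.  29.9] 89.9 -37.4 pct [[-13.1, -25.5], [15.1, 25.5]]
34 153 [-5.   3.6] ztop -22.5
38 322 [-7.4  5.8] ztop -24.4
42 431 [-7.8  6.4] ztop -25.1
46 464 [-8.1  6.7] ztop -25.1
50 430 [-7.2  5.7] ztop -24.0
54 292 [-5.6  3.9] ztop -19.3
58 1018 [-18.6  18.7] ztop -28.7
```

View pics/w3.png

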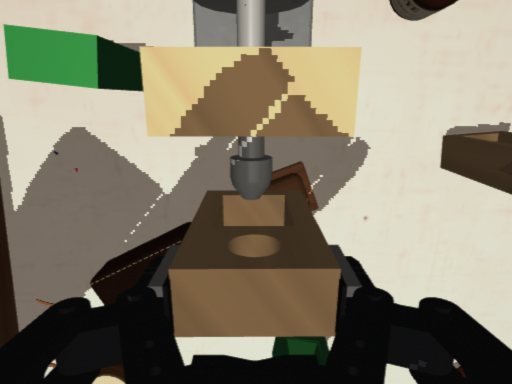

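```bash
cat >> h.py <<'E'
YAW=1.9
AX=np.array([np.cos(np.radians(YAW)),np.sin(np.radians(YAW)),0]); LAT=np.array([-AX[1],AX[0],0])
E
python3 - <<'E'
from h import *
z=np.load("w3.npz");pix=z["pix"].astype(int);b,g,r=pix[...,0],pix[...,1],pix[...,2]
wood=(r-b>25)
for row in(205,245,275,300,325):
    c=np.nonzero(wood[row])[0]; c=c[(c>165)&(c<345)]; print(row,c.min(),c.max(),(c.min()+c.max())/2)
gray=(abs(r-b)<12)&(r<110)
for row in(160,165,170,175,180,185,190):
    c=np.nonzero((abs(pix[row]-pix[row].mean(1,keepdims=True)).max(1)<12)&(r[row]<125))[0]; c=c[(c>220)&(c<285)]; print("nose",row,c.min(),c.max(),(c.min()+c.max())/2)
p=env.grab_frame("wrist");print(p["cx"],p["cy"],p["depth"][300,255],p["depth"][170,251],p["depth"][275,255])
E
```

```text
205 200 317 258.5
245 181 327 254.0
275 169 340 254.5
300 171 337 254.0
325 173 335 254.0
nose 160 221 284 252.5
nose 165 221 284 252.5
nose 170 221 275 248.0
nose 175 221 271 246.0
nose 180 221 277 249.0
nose 185 221 269 245.0
nose 190 236 265 250.5
254.26088722064696 196.50673117478135 120.697266 120.04836 117.53396
```

```bash
python3 - <<'E'
from h import *
P0=np.array([421.2,-183.2,145.5])
o=st("start"); P0=np.array([421,-183,145.5])
hit=env.line_to(P0+AX*50,v=70,guard=6); st(f"50 {hit}")
for d in range(52,69,2):
    env.line_to(P0+AX*d,v=25); env.pause(0.15); o=st(d)
    f=-np.dot(o["ft_force"],AX); 
    if f>6: break
E
```

```text
start 9.96 tcp [ 421.3 -183.1  146. ] f [ 0.7  0.2 -1.3] w 59.2 gf 64.6
50 False 10.82 tcp [ 470.7 -181.1  145.3] f [ 0.1 -0.4 -0.6] w 59.1 gf 64.7
52 11.22 tcp [ 472.8 -181.3  145.5] f [ 0.1 -0.3 -1.5] w 59.2 gf 64.6
54 11.62 tcp [ 475.1 -181.3  145.5] f [-0.4 -0.8 -0.9] w 59.2 gf 64.6
56 12.03 tcp [ 477.2 -181.2  145.5] f [-0.4  0.2 -2. ] w 59.5 gf 64.6
58 12.43 tcp [ 479.1 -181.1  145.5] f [ 0.5 -0.5 -1.5] w 59.0 gf 64.6
60 12.82 tcp [ 481.1 -181.1  145.5] f [ 0.8  1.1 -1.4] w 59.5 gf 64.6
62 13.22 tcp [ 482.5 -180.7  145.4] f [-2.7 -0.9 -0.3] w 59.3 gf 64.6
64 13.62 tcp [ 484.5 -180.6  145.3] f [-4.2  0.6  0.4] w 59.1 gf 64.6
66 14.03 tcp [ 486.8 -180.6  145.4] f [-3.1  0.6 -1. ] w 59.4 gf 64.6
68 14.43 tcp [ 488.9 -180.6  145.4] f [-3.4  1.5 -2.3] w 59.4 gf 64.7
```

```bash
python3 - <<'E'
from h import *
P0=np.array([421,-183,145.5]);dz=np.array([0,0,1])
env.line_to(P0+AX*66.5,v=40)
h=env.line_to(P0+AX*66.5-dz*8.5,v=30,guard=8); env.pause(.1); st(f"low {h}")
env.line_to(P0+AX*64.8-dz*8.5,v=30); env.pause(.1); st("fwd")
env.ungrasp(); st("open")
env.line_to(P0+AX*64.8+dz*110,v=200); st("up")
p=look(); cv2.imwrite("pics/w4.png",p["pixels"])
C=cloud(p,np.ones((384,512),bool))
box(C,"tops",460,530,-235,-125,169,180); box(C,"mid",455,500,-235,-190,169,180)
box(C,"small",420,490,-410,-320,82,92)
E
```

```text
low False 15.21 tcp [ 487.4 -180.9  136.8] f [-2.5 -0.5 -2.4] w 59.2 gf 64.7
fwd 15.56 tcp [ 485.6 -180.9  137. ] f [-2.  -1.3 -1.6] w 59.3 gf 64.7
open 15.94 tcp [ 486.4 -181.1  137.3] f [-0.   0.3  0. ] w 85.3 gf 0.0
up 16.68 tcp [ 485.1 -180.4  254.8] f [-0.2  0.5 -0.1] w 85.0 gf 0.0
tops 7893 [ 495.1 -179.3] [69.8 70.4] 0.3 173.9 pct [[466.2, -213.0], [529.0, -145.5]]
mid 1160 [ 486.2 -200.9] [27.6 21.7] 0.1 174.0 pct [[472.7, -211.4], [499.7, -190.2]]
small 1572 [ 457. -369.] [28.9 51.5] 6.2 87.5 pct [[441.9, -393.6], [472.8, -343.3]]
```

View pics/w4.png

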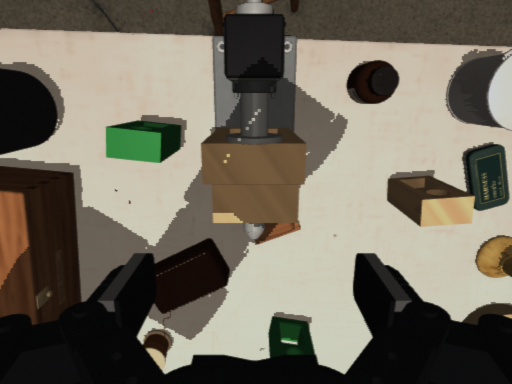

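```bash
python3 - <<'E'
from h import *
q=yawq(6.3)
env.move_pose([455,-369.2,170],q)
env.line_to([455,-369.2,49],v=200); env.pause(.1)
st("down"); env.clamp(60); st("grip"); env.pause(.1); st()
env.line_to([455,-369.2,230],v=250)
q=yawq(YAW)
env.move_pose([419,-183,210],q)
env.line_to([419,-183,145.3],v=150); env.pause(0.3); st("pre")
p,C=held("s"); cv2.imwrite("pics/w5.png",p["pixels"]); pix=p["pixels"].astype(int)
box(C,"top(tool)",-40,30,-21,21,-45,-30)
N=C[(C[:,0]>18)&(C[:,0]<80)&(abs(C[:,1])<20)&(C[:,2]>-34)&(C[:,2]<-5)]
for a in range(18,60,4):
    s=N[(N[:,0]>=a)&(N[:,0]<a+4)]
    if len(s)>5: print(a,len(s),np.round(np.percentile(s[:,1],[3,97]),1),"ztop",round(np.percentile(s[:,2],3),1))
wood=(pix[...,2]-pix[...,0]>25)
for row in(275,300,325):
    c=np.nonzero(wood[row])[0]; c=c[(c>165)&(c<345)]; print(row,c.min(),c.max(),(c.min()+c.max())/2)
E
```

```text
down 18.44 tcp [ 456.1 -369.9   50.8] f [-0.2  0.4  0.1] w 85.2 gf 0.0
grip 18.87 tcp [ 455.3 -369.6   50. ] f [-0.2  1.2  5.2] w 49.3 gf 62.5
 18.97 tcp [ 455.3 -369.6   50. ] f [0.1 0.7 6.2] w 49.6 gf 62.5
pre 21.51 tcp [ 419.4 -183.3  146.1] f [ 0.3 -0.  -0.6] w 49.6 gf 62.0
top(tool) 9217 [ 1.5 -0. ] [29.8 42. ] 0.0 -37.8 pct [[-12.3, -20.6], [15.9, 20.5]]
34 59 [-3.9  2.8] ztop -21.3
38 248 [-6.3  5.1] ztop -24.0
42 398 [-7.8  6.5] ztop -25.2
46 464 [-7.8  6.7] ztop -25.5
50 748 [-18.3  18.6] ztop -29.1
54 1384 [-18.8  18.7] ztop -29.2
58 1446 [-18.8  18.7] ztop -29.2
275 182 326 254.0
300 185 323 254.0
325 187 322 254.5
```

View pics/w5.png

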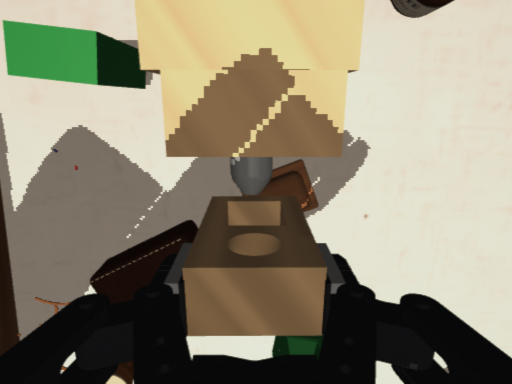

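```bash
python3 - <<'E'
from h import *
P0=np.array([419,-183,145.3])
hit=env.line_to(P0+AX*32,v=70,guard=6); st(f"32 {hit}")
def step(d):
    env.line_to(P0+AX*d,v=20); env.pause(.1); F=[]
    for _ in range(5): F.append(-np.dot(env.get_obs()["ft_force"],AX)); env.pause(.02)
    o=env.get_obs(); f=np.mean(F); print(d,round(np.dot(o["tcp_pos"]-P0,AX),2),round(f,2),np.round(o["ft_force"][2],1),round(o["time"],1)); return f
for d in(34,35,36,37,38,39,40,42): step(d)
for d in(48,56,61,63,64): 
    if step(d)>12: break
E
```

```text
32 False 22.17 tcp [ 451.  -181.6  145.1] f [ 0.  -0.2  0.2] w 49.0 gf 62.0
34 33.82 0.02 -1.5 22.6
35 35.0 0.12 -1.5 23.0
36 35.99 -0.28 -0.9 23.5
37 36.99 0.48 -0.9 23.9
38 37.34 3.38 -0.8 24.3
39 38.66 4.53 -2.0 24.8
40 39.96 3.76 -2.7 25.2
42 42.08 3.28 -2.2 25.6
48 47.76 4.88 -2.2 26.3
56 55.22 6.6 0.7 27.0
61 59.82 7.56 0.8 27.6
63 61.46 8.22 1.1 28.0
64 62.14 9.36 1.9 28.4
```

```bash
python3 - <<'E'
from h import *
P0=np.array([419,-183,145.3])
def step(d):
    env.line_to(P0+AX*d,v=20); env.pause(.15); F=[]
    for _ in range(5): F.append(-np.dot(env.get_obs()["ft_force"],AX)); env.pause(.02)
    o=env.get_obs(); x=np.dot(o["tcp_pos"]-P0,AX); f=np.mean(F); print(d,np.round(o["tcp_pos"]-P0,2),round(x,2),round(f,2),np.round(o["ft_force"],1),round(o["time"],1)); return f,x
for d in(65,66,67,68,69): 
    f,x=step(d)
    if f>13 or x>66: break
p,C=held("s"); cv2.imwrite("pics/w6.png",p["pixels"])
box(C,"top(tool)",-40,17,-21,21,-45,-30); box(C,"top s",-12,14,-21,21,-45,-30)
T=C[(abs(C[:,0]-2)<11)&(abs(C[:,1])<20)&(C[:,2]<-30)&(C[:,2]>-45)]
print(np.polyfit(T[:,0],T[:,2],1))
N=C[(C[:,0]<-12)&(C[:,0]>-60)&(abs(C[:,1])<20)&(C[:,2]>-34)&(C[:,2]<-5)]
print(len(N), np.round(np.percentile(N,[2,98],axis=0),1).tolist() if len(N) else 0)
E
```

```text
65 [ 6.293e+01  2.260e+00 -4.000e-02] 62.97 9.74 [-9.2 -1.4  0.9] 28.9
66 [ 6.385e+01  2.310e+00 -3.000e-02] 63.9 9.27 [-9.4 -2.2  1.7] 29.4
67 [ 6.474e+01  2.340e+00 -3.000e-02] 64.78 10.02 [-9.6 -2.4  2. ] 29.9
68 [ 6.566e+01  2.340e+00 -4.000e-02] 65.7 10.11 [-9.8 -1.7  2.3] 30.4
69 [ 6.652e+01  2.380e+00 -5.000e-02] 66.57 10.47 [-9.8 -1.6  1.5] 30.9
top(tool) 9208 [1.5 0. ] [29.6 42. ] 0.0 -37.8 pct [[-12.2, -20.6], [15.9, 20.6]]
top s 7421 [1. 0.] [42. 26.] 90.0 -37.9 pct [[-11.7, -20.6], [13.8, 20.6]]
[-4.86635245e-04 -3.78595463e+01]
102 [[-29.8, -4.2, -25.3], [-23.3, 3.8, -20.1]]
```

View pics/w6.png

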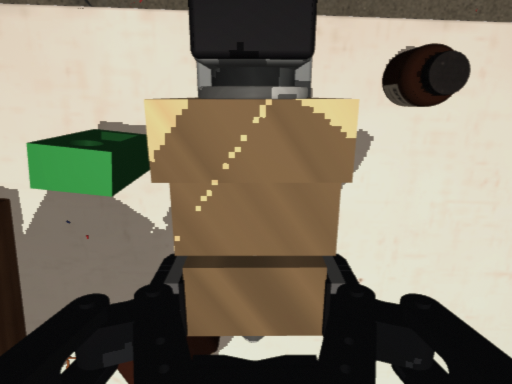

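```bash
python3 - <<'E'
from h import *
P0=np.array([419,-183,145.3]);dz=np.array([0,0,1])
def s(n):
    o=env.get_obs(); print(n,np.round([np.dot(o["tcp_pos"]-P0,AX),np.dot(o["tcp_pos"]-P0,LAT),o["tcp_pos"][2]],2),np.round(o["ft_force"],1),round(o["time"],1))
for k in(3,6,8.8):
    h=env.line_to(P0+AX*69-dz*k,v=20,guard=7); env.pause(.15); s((k,h))
    if h: break
p,C=held("s"); cv2.imwrite("pics/w7.png",p["pixels"])
T=C[(abs(C[:,0]-2)<11)&(abs(C[:,1])<20)&(C[:,2]<-30)&(C[:,2]>-45)]
print(np.polyfit(T[:,0],T[:,2],1))
E
```

```text
(3, False) [ 66.56   0.46 142.2 ] [-11.3  -1.7   2.3] 31.4
(6, False) [ 66.54   0.57 139.19] [-10.2  -1.5   1.2] 31.8
(8.8, False) [ 66.52   0.62 136.37] [-10.5  -0.9   1.3] 32.3
[-1.81192788e-03 -3.78584861e+01]
```

```bash
python3 - <<'E'
from h import *
P0=np.array([419,-183,145.3]);dz=np.array([0,0,1])
def s(n):
    o=env.get_obs(); f=o["ft_force"]; print(n,np.round([np.dot(o["tcp_pos"]-P0,AX),np.dot(o["tcp_pos"]-P0,LAT),o["tcp_pos"][2]],2),np.round(f,1),round(o["time"],1)); return -np.dot(f,AX)
for d in(68,67,66,65.5):
    env.line_to(P0+AX*d-dz*8.9,v=20); env.pause(.15)
    if s(d)<1.5: break
env.ungrasp(); s("open")
env.line_to(P0+AX*d+dz*100,v=120); s("up")
env.move_pose([390,-200,300],yawq(YAW)); env.pause(.3)
p=look(); cv2.imwrite("pics/w8.png",p["pixels"])
S=env.grab_frame("side"); cv2.imwrite("pics/s8.png",np.hstack([cv2.resize(S["pixels"][130:240,215:365],None,fx=2.5,fy=2.5)]))
C=cloud(p,np.ones((384,512),bool)); box(C,"tops",440,575,-235,-190,168,180)
for n,a,b in(("s",473,496),("m",502,524),("l",531,551)): box(C,n,a,b,-235,-125,168,180)
cv2.imwrite("pics/f8.png",np.hstack([cv2.resize(S["pixels"][130:240,215:365],(400,293)),cv2.resize(p["pixels"][:,:],(391,293))]))
E
```

```text
68 [ 66.48   0.51 136.36] [-7.7 -0.2 -0. ] 32.7
67 [ 65.88   0.5  136.34] [-6.6 -0.1  0.5] 33.1
66 [ 65.29   0.47 136.38] [-7.5  0.7 -0.5] 33.5
65.5 [ 65.29   0.46 136.37] [-3.7  2.2 -1.7] 33.9
open [ 66.27  -0.5  136.73] [0.2 0.1 0.2] 34.4
up [ 65.02   0.32 244.64] [0.1 0.2 0.2] 35.4
tops 2113 [ 500.8 -201.7] [23.6 57.3] 89.3 174.1 pct [[472.8, -210.4], [528.5, -190.2]]
s 2225 [ 484.5 -181. ] [23.  50.2] 0.0 174.5 pct [[473.3, -205.4], [495.8, -156.5]]
m 2792 [ 513.  -180.4] [60.5 22. ] 90.0 173.9 pct [[502.2, -209.8], [523.7, -151.1]]
l none
```

View pics/f8.png

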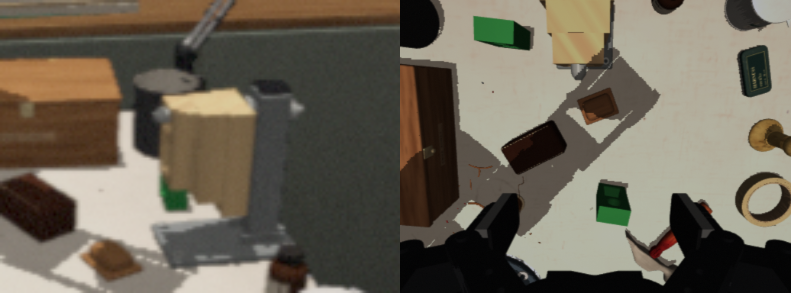

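All three frames hang stacked, upright and level behind the nose (about columns 165–250, rows 90–215 of the left crop). Their tops are at z≈174 mm, as expected. The other things on the bench have not moved and the arm is clear.

```bash
python3 -c "
from h import *
print(env.finish_job())"
```

```text
the job is handed in; nothing more can be done
None
```

The job is handed in: the middle frame and then the small one are hung in front of the large one, all three upright and clamped by the spring behind the nose, with about 36 of the 67 seconds used. The wrist read about 11 N at most along the rod while pressing, under the 25 N limit, and the pusher stayed about 1 mm short of its stop by my estimate.

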